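# Open the screw press by exactly one turn

### The arm

A 6-joint arm with a two-finger parallel gripper is mounted at the origin on a cart in front of the work surface, level with it; the furniture and walls round the work are solid. World frame = base frame: x ahead of the robot, y to its left, z up, the work surface at z = 0. Lengths are in m, angles in rad, forces in N, time in s.
With the tool pointing down it reaches from about 0.35 to 0.875 m from the base axis. Payload 4.2 kg.
Tool frame: the origin (TCP) lies midway between the tips of the shut fingers; the grasp point (between the pads) lies 19 mm behind it; z points along the fingers, x is the direction in which the jaws open and shut, and the axes are right-handed (so a half turn about z gives the same grasp; the last joint's range is limited). The gripper opens to 85 mm and grips with 20 to 120 N. Pads are 22 mm wide; open, the fingers measure 114 mm over their backs; the gripper's body (76 mm by 85 mm) begins 54 mm behind the grasp point. The pads swing forward as they close: fully open they stand 13 mm farther back than shut.
Start: joints at [-0.939, 0.385, 0.008, 0, -1.194, -0.259], TCP at [0.228, -0.582, 0.231] pointing down, gripper open.
Joint ranges: [-3.14, 3.14], [-1.21, 2.06], [-1.07, 1.41], [-3.16, 2.05], [-2.99, -0.16], [-3.1, 3.1]. Speed limits (rad/s): [2.79, 2.79, 3.14, 3.14, 3.14, 3.14].

### API

Orientations are given as [roll, pitch, yaw] about the fixed x, y, z axes, in that order (R = Rz(yaw) Ry(pitch) Rx(roll)).
In Python, from bench import ctrl gives the robot as it stands. The module is installed in compiled form; this text tells all that it offers.
- The arm moves only by the tool step_arm, never from a script. Its argument "targets" is a list of rows, each a list of 7 numbers: the shift along the world's x, y, z as a fraction of full scale, then the turn, a rotation vector about the world's x, y, z as a fraction of full scale, then the gripper command: -1 is shut, 1 is fully open, values between are in proportion. A call has 1 to 10 rows; each row is the pose to reach, as a shift and turn from the pose measured when the call began, turning the shorter way round; what a row does not reach only later rows make up. Full scale, the value 1, is 0.4 m for a shift and 360 degrees for a turn. A row lasts 1/8 s, in which the tool goes at most 62.5 mm and 10.7 degrees, less where a joint would pass 70% of its speed; a pose out of reach is approached as far as the arm can. A call with a number of a shift or a turn outside -1 to 1 is refused whole. A call with a gripper value outside its range is refused whole. The fingers move at their own pace and stop on an object; the grip force is fixed at half the most. Time passes only in rows, so rows that repeat a pose let the fingers close. It gives the time, the measured TCP pose, the force and the opening at its end, in the units of the state.
- ctrl.get_state(): the state, without advancing time (a new reading comes with each control period).
- ctrl.snapshot(name): name is "side" or "top"; returns (picture, depth): 400x640x3 uint8, blue, green, red; 400x640 float32, m along the optical axis (not along the pixel's ray), 0 where there is no reading.
- ctrl.camera_info(name): a dict with "intrinsics" (3x3 intrinsics, pixels), "k1" (the pictures are not rectified: a ray, as slopes to the right and down, at radius r is drawn at 1 + k1 r^2 times it, then the intrinsics apply), "position" and "orientation" of the camera in the world. Camera axes: x right, y up, looking along -z (the intrinsics and any distortion apply to the point x, -y, -z); pixel columns grow to the right and rows downward; lengths in m; the calibration is good to about 2 mm. A picture is of the moment at which its call begins. camera_info takes no time and is no camera call.
- ctrl.sign_off(): hands the job in, once; it reports no verdict.
The state is a dict: "clock": time; "q": joint angles; "qd": joint speeds; "joint_torque": joint torques, N m; "position": TCP position; "tcp_rot": TCP orientation; "wrist_force": force on the tool from outside, world axes, zero at the start; "ft_torque": the same for the moment, N m; "finger_gap": finger opening in m.
Only numpy, scipy, OpenCV 4.12 (cv2) and the standard library are available. Lean on these libraries where they do the work, as an engineer would, in place of code of your own. Each camera call takes 0.05 s, during which the arm holds its last target. There are 200 camera calls.

### The job

The glued block in the small screw press has set: open the press by pushing its hand wheel round by the upright handle, anticlockwise seen from above, through exactly one full turn, so that the handle comes back to where it started. Push the handle gently with the fingers, without gripping it, leave the block lying in the press, and leave the things standing round the press where they are.

Things in the scene. Friction and masses are not known exactly. Their poses are not given: they have to be found in the camera images.
- handwheel (a joint): Turn of the hand wheel about its vertical axis, rad; it grows anticlockwise seen from above. It starts anywhere between -1 and 1; one full turn is 6.283. It is stiff (about 0.22 N m, so roughly 4 N at the handle), does not coast or spring back, and runs freely until about 8.8. At joint value q the handle lies, seen from the hub, in the press's -x direction turned anticlockwise by q.
- press: The small grey screw press, fixed to the bench: base plate 170 x 220 x 20 mm, two steel columns at its y = +-85 mm, a bridge 48 x 215 mm whose top is 140 mm (column nuts 148 mm) above the bench, and the hand wheel above the bridge. Origin: centre of the base's underside, below the wheel's axis; x runs across the base's 170 mm side, y along its 220 mm side from column to column, z up. Position and yaw vary.
- hub (a point): Centre of the hand wheel, on its vertical axis in the middle plane of the rim, 163 to 168 mm above the bench at the start. Dark steel wheel: rim 144 mm across outside, 14 mm thick (7 mm above and below this point), four spokes of 12 mm at right angles, a hub of 36 mm that rises 16 mm above this point. The wheel rises 12 mm with one turn, as it sits on the screw.
- spinner: The upright black handle on the wheel's rim, 50 mm tall and 23 mm thick at the middle (19 mm at the foot), the highest part of the press. Origin: centre of its foot, 10.5 mm above the rim's middle plane and 65 mm from the wheel's axis; z runs up its length. It spins freely on its own pin, so its own x and y mean nothing.
- platen_face (a point): Middle of the underside of the press's steel platen (100 x 125 x 14 mm, between the columns, below the bridge); the wheel's screw lifts it 12 mm a turn.
- wood_block: Pine block 86 x 99 x 38 mm lying loose on the press's base under the platen; origin at the centre of its underside.
- glue_bottle: White glue bottle with a pointed red cap, 48 mm across, 134 mm tall, standing loose beside the press on its -y side; origin at the centre of its underside.
- dowel: Beech dowel piece 22 mm across, 75 mm tall, standing loose beside the press on its +y side; origin at the centre of its underside.
- jar: White plastic jar with black lid, 62 mm across, 80 mm tall, standing loose beside the press on its +y side; origin at the centre of its underside.
- wrench: Steel combination wrench 78 x 171 x 9 mm lying loose beside the press on its -y side; origin at the centre of its underside.

How it is judged:
On the way:
1. the handle has been pushed round to the far side of the wheel (distance of spinner from where it was at the start of the episode above 0.11 m and distance of platen_face from where it was at the start of the episode above 0.003 m), for 0.1 s.
At the end, for the whole second after the job is handed in: The wheel has made one turn anticlockwise, to within about 15 degrees (handle over its starting place to about 17 mm, platen 11.5 to 12.5 mm above its starting height), and is at rest; the block has moved less than 10 mm and the glue bottle, dowel, jar and wrench less than 30 mm (distance of platen_face from where it was at the start of the episode between 0.0115 and 0.0125 m and distance of spinner from where it was at the start of the episode below 0.0205 m and value of joint handwheel above 4.9 rad and velocity of joint handwheel between -0.05 and 0.05 rad/s and distance of wood_block from where it was at the start of the episode below 0.01 m and distance of each of glue_bottle, dowel, jar, wrench from where it was at the start of the episode below 0.03 m); the robot touches nothing.
It fails at once if the handle is gripped or shoved hard (over 30 N) (contact force between the fingers and spinner above 30 N).
It fails at once if the wheel is screwed down clockwise on to the block (value of joint handwheel below -1.3 rad).
It fails at once if the wheel is turned far beyond one turn (distance of platen_face from where it was at the start of the episode above 0.0145 m).
It fails at once if the block is pushed about or lifted (distance of wood_block from where it was at the start of the episode above 0.02 m).
It fails at once if a thing beside the press is knocked about or lifted (distance of any of glue_bottle, dowel, jar, wrench from where it was at the start of the episode above 0.05 m).
It also fails if it takes over 58 s, if anything falls off the work surface, if the arm or the gripper's body presses on something with over 40 N, if the wrist force passes 120 N, or if a joint passes its speed limit or range.

## Working session

There is one attempt and no reset: what is moved stays moved. The work goes in short steps, Python scripts to look and compute and a tool call to move; the robot and the scene stay as the last step left them, time stands still between calls to the robot, and variables do not carry over. Pictures are saved under pics/ and viewed, on a budget of 10 in all, crops included, one or two more only if the job needs it, and the job is handed in when it is done.

Besides the shell and the picture viewer there is one more tool, called after "Request:" in YAML: its name, and indented under it one key for each argument. step_arm: Moves the arm, as the interface text tells. Its arguments: {"type":"object","properties":{"targets":{"type":"array"}},"required":["targets"]}

```bash
mkdir -p pics
cat > h.py <<'E'
import numpy as np, cv2
from scipy.spatial.transform import Rotation as R
from bench import ctrl
def cam(n):
    c=ctrl.camera_info(n);K=np.array(c['intrinsics']);o=np.array(c['orientation'],float)
    M=o if o.shape==(3,3) else R.from_euler('xyz',o).as_matrix()
    return K,c['k1'],np.array(c['position']),M
def cloud(n,depth):
    K,k1,p,M=cam(n)
    v,u=np.mgrid[0:400,0:640].astype(float)
    xd=(u-K[0,2])/K[0,0];yd=(v-K[1,2])/K[1,1]
    x,y=xd.copy(),yd.copy()
    for _ in range(10):
        s=1+k1*(x*x+y*y);x=xd/s;y=yd/s
    P=np.stack([x,-y,-np.ones_like(x)],-1)*depth[...,None]
    W=P@M.T+p; W[depth==0]=np.nan
    return W
E
python3 - <<'E'
from h import *
print(ctrl.get_state())
for n in('top','side'):
    print(ctrl.camera_info(n))
    im,d=ctrl.snapshot(n);cv2.imwrite(f'pics/{n}0.png',im);np.save(f'{n}0.npy',d)
    W=cloud(n,d);z=W[...,2]
    m=(z>0.19)&(z<0.25)&(W[...,0]>.3)
    print(n,m.sum(),np.nanmedian(W[m],0) if m.any() else 0)
E
```

```text
{'clock': 0.0, 'q': array([-9.39389682e-01,  3.85559259e-01,  6.67328903e-03, -5.20712930e-04,
       -1.19400565e+00, -2.58611848e-01]), 'qd': array([-0.00244421,  0.00039129, -0.0007865 ,  0.00164601, -0.00076064,
       -0.00080949]), 'joint_torque': array([-4.13047173e-04, -3.92290270e+01,  1.88400489e+01,  4.18612987e+00,
       -4.60226816e-03,  9.41533443e-06]), 'position': array([ 0.2274647 , -0.58152814,  0.2302353 ]), 'tcp_rot': array([-3.14152449e+00, -2.14938448e-03,  1.94339895e+00]), 'wrist_force': array([0.10944532, 0.24917649, 0.17495078]), 'ft_torque': array([-0.01322345,  0.06482454, -0.04843228]), 'finger_gap': 0.08563938215806488}
{'intrinsics': array([[463.66728144,   0.        , 312.95703113],
       [  0.        , 463.66728144, 196.31300944],
       [  0.        ,   0.        ,   1.        ]]), 'k1': -0.07310924245486128, 'position': array([0.38086115, 0.04026529, 1.37030146]), 'orientation': array([ 0.11446436, -0.0125738 , -1.58461428])}
top 5238 [ 0.83913298 -0.13573418  0.22202617]
{'intrinsics': array([[501.60393627,   0.        , 320.36186919],
       [  0.        , 501.60393627, 200.820839  ],
       [  0.        ,   0.        ,   1.        ]]), 'k1': -0.15960172708786644, 'position': array([-0.42306644,  0.56451775,  0.78163201]), 'orientation': array([ 1.02042481,  0.02310364, -2.11470348])}
side 10307 [0.83683569 0.05287096 0.22031349]
```

View pics/top0.png

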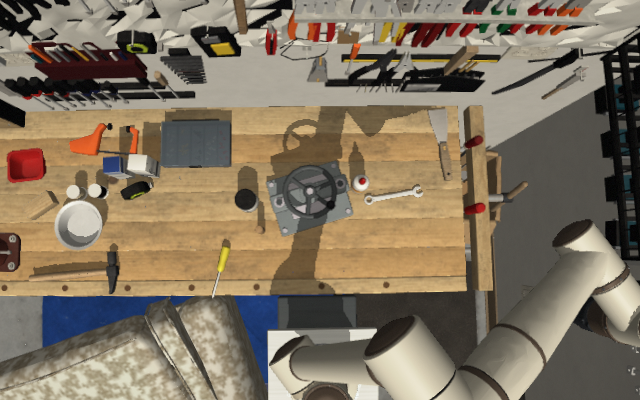

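View pics/side0.png

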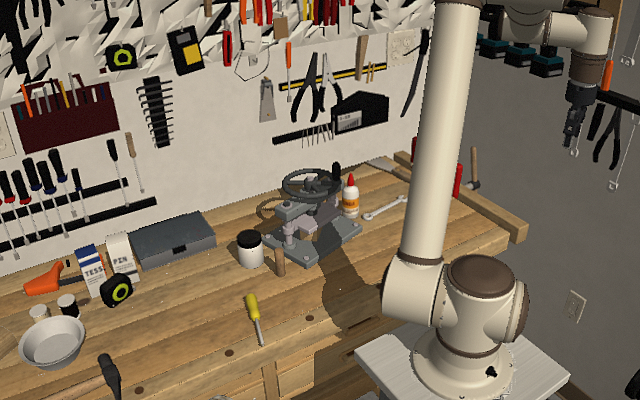

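The press wheel is at about (309,191) in the top view and (311,184) in the side view. The handle is near (331,204) in the top view, with the bottle at (360,184), the jar at (246,200) and the dowel at (262,228). Next I measure these.

```bash
cat >> h.py <<'E'
def fit(n,d,verbose=True,c0=None):
    from scipy.optimize import least_squares
    W=cloud(n,d);x,y,z=W[...,0],W[...,1],W[...,2]
    c=np.array([.57,.04]) if c0 is None else np.array(c0)
    r=np.hypot(x-c[0],y-c[1])
    h=(r<.11)&(z>.193)&(z<.26)
    rim=(r<.10)&(z>.158)&(z<.186)
    return W,h,rim
E
python3 - <<'E'
from h import *
d=np.load('top0.npy');W=cloud('top',d)
for (u,v) in[(309,191),(331,204),(360,184),(246,200),(262,228),(283,191),(309,164),(309,218),(335,185),(273,205),(344,183),(280,232),(340,170),(352,215)]:
    print(u,v,W[v,u].round(4))
for n in('top','side'):
    d=np.load(n+'0.npy');W=cloud(n,d);c=np.array([W[191-0,309][0],0])
    m=(W[...,0]>.4)&(W[...,0]<.75)&(abs(W[...,1])<.2)
    h=m&(W[...,2]>.197)&(W[...,2]<.26)
    print(n,h.sum(),np.mean(W[h],0),W[h].min(0),W[h].max(0)); v,u=np.where(h);print(u.min(),u.max(),v.min(),v.max())
    r=m&(W[...,2]>.162)&(W[...,2]<.184); P=W[r]; print(r.sum(),P.min(0),P.max(0),np.median(P,0))
    print(np.histogram(W[m][:,2],bins=np.arange(-.01,.25,.01)))
E
```

```text
309 191 [0.5314 0.0335 0.1803]
331 204 [ 0.4923 -0.0203  0.2281]
360 184 [ 0.5597 -0.1089  0.0978]
246 200 [0.5212 0.2098 0.0774]
262 228 [0.4425 0.1656 0.0718]
283 191 [0.5333 0.1011 0.1721]
309 164 [ 0.6377  0.0313 -0.0098]
309 218 [0.4625 0.0343 0.166 ]
335 185 [ 0.5478 -0.0349  0.1691]
273 205 [0.5002 0.1297 0.1392]
344 183 [ 0.5571 -0.061   0.1396]
280 232 [0.4328 0.1186 0.0163]
340 170 [ 0.6164 -0.0613  0.0007]
352 215 [ 0.4809 -0.0942 -0.    ]
top 60 [ 0.49174055 -0.01794403  0.21998583] [ 0.48361431 -0.0292252   0.19737175] [ 0.5004618  -0.00860329  0.22865186]
326 334 201 208
1190 [ 0.46200619 -0.0372307   0.16219503] [0.60233728 0.10417638 0.18391468] [0.53244073 0.03412159 0.17153793]
(array([6242, 4289, 1130,  730,   14,   28,   21,   38,  522,  169,   47,
          8,   19,   33,  521,  428,   11,  360,  808,   31,    1,    5,
         16,   38,    0]), array([-0.01,  0.  ,  0.01,  0.02,  0.03,  0.04,  0.05,  0.06,  0.07,
        0.08,  0.09,  0.1 ,  0.11,  0.12,  0.13,  0.14,  0.15,  0.16,
        0.17,  0.18,  0.19,  0.2 ,  0.21,  0.22,  0.23,  0.24]))
side 111 [ 0.48726606 -0.01460625  0.2126213 ] [ 0.47900757 -0.02800456  0.19711599] [ 0.50079198 -0.00547342  0.22798957]
332 340 161 175
1020 [ 0.45796108 -0.03221756  0.16207754] [0.59857038 0.10705089 0.18382058] [0.52325044 0.04020855 0.17172593]
(array([1836, 2763, 1139, 1212,  209,  155,  121,  210,  945,  237,   86,
         56,  169,  225,  286,  295,   23,  371,  644,   48,   28,   32,
         41,   27,    0]), array([-0.01,  0.  ,  0.01,  0.02,  0.03,  0.04,  0.05,  0.06,  0.07,
        0.08,  0.09,  0.1 ,  0.11,  0.12,  0.13,  0.14,  0.15,  0.16,
        0.17,  0.18,  0.19,  0.2 ,  0.21,  0.22,  0.23,  0.24]))
```

Hub is at about (0.531, 0.035), z≈0.166, and the handle is at about (0.491, -0.017). That puts it 65 mm from the hub as it should be, at bearing 232°. With the press yaw about 17°, q0≈0.6. I'll push with shut fingers, keeping the tip above the hub top and following a circle of about 70 mm radius roughly 22° behind the handle.

Request:
step_arm:
  targets:
    - [0.03,0.08,0.06,0,0,0,-1]
    - [0.07,0.18,0.12,0,0,0,-1]
    - [0.12,0.3,0.18,0,0,0,-1]
    - [0.17,0.42,0.2,0,0,0,-1]
    - [0.22,0.54,0.2,0,0,0,-1]
    - [0.26,0.65,0.2,0,0,0,-1]
    - [0.29,0.73,0.2,0,0,0,-1]
    - [0.3,0.75,0.2,0,0,0,-1]

```text
clock: 1.1
position: [0.3477, -0.2801, 0.3103]
tcp_rot: [3.142, -0.002, 1.946]
wrist_force: [-0.2, -0.2, 1.1]
finger_gap: -0.0001
```

Request:
step_arm:
  targets:
    - [0.03,0.08,0,0,0,0,-1]
    - [0.07,0.2,0,0,0,0,-1]
    - [0.12,0.32,0,0,0,0,-1]
    - [0.17,0.44,0,0,0,0,-1]
    - [0.21,0.56,0,0,0,0,-1]
    - [0.25,0.66,0,0,0,0,-1]
    - [0.28,0.73,0,0,0,0,-1]
    - [0.287,0.75,0,0,0,0,-1]
    - [0.287,0.75,-0.15,0,0,0,-1]
    - [0.287,0.75,-0.2,0,0,0,-1]

```text
clock: 2.35
position: [0.4603, 0.0185, 0.227]
tcp_rot: [-3.135, -0.003, 1.944]
wrist_force: [-0.3, 0.6, -0.8]
finger_gap: -0.0003
```

Run:
```python
from h import *
print(ctrl.get_state()['position'])
for n in('side','top'):
    im,d=ctrl.snapshot(n);np.save(n+'1.npy',d)
    a={'side':im[120:260,240:420],'top':im[140:260,230:400]}[n]
    cv2.imwrite(f'pics/{n}1.png',cv2.resize(a,None,fx=4,fy=4))
```

```text
[0.46025466 0.01854361 0.22695006]
```

View pics/side1.png

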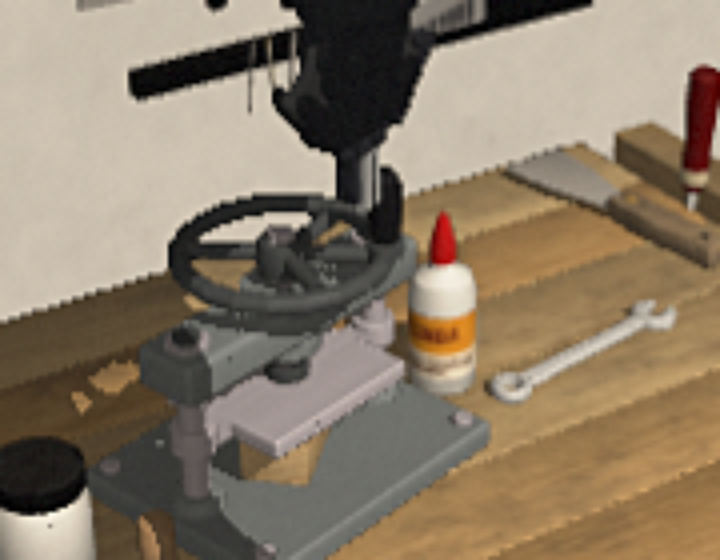

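The shut fingers stand just behind the handle, clear of it, with the wider gripper part about 37 mm above the tips. I'll work with the tips about 30 mm above the hub plane, rising with the wheel. Here are the rows for the arc.

```bash
cat > arc.py <<'E'
import sys,json
from h import *
def rows(a,b,n=10,r=.07,hub=(.531,.035),p=None):
    p=ctrl.get_state()['position'] if p is None else p
    o=[]
    for f in np.radians(np.linspace(a,b,n+1)[1:]):
        t=[hub[0]+r*np.cos(f),hub[1]+r*np.sin(f),.197+.012*max(0,np.degrees(f)-208)/360]
        o.append([float(v) for v in np.round((np.array(t)-p)/.4,3)]+[0,0,0,-1])
    print('now phi',np.degrees(np.arctan2(p[1]-hub[1],p[0]-hub[0]))%360,'r',np.hypot(p[0]-hub[0],p[1]-hub[1]),p)
    print(json.dumps(o))
if __name__=='__main__': rows(float(sys.argv[1]),float(sys.argv[2]),int(sys.argv[3]) if len(sys.argv)>3 else 10)
E
python3 arc.py 192 240
```

```text
now phi 193.2245630677669 r 0.07226807780396408 [0.46064841 0.01846736 0.22773164]
[[0.008, -0.009, -0.077, 0, 0, 0, -1], [0.013, -0.023, -0.077, 0, 0, 0, -1], [0.019, -0.036, -0.077, 0, 0, 0, -1], [0.026, -0.049, -0.077, 0, 0, 0, -1], [0.034, -0.062, -0.076, 0, 0, 0, -1], [0.043, -0.073, -0.076, 0, 0, 0, -1], [0.053, -0.084, -0.075, 0, 0, 0, -1], [0.064, -0.094, -0.075, 0, 0, 0, -1], [0.076, -0.102, -0.075, 0, 0, 0, -1], [0.088, -0.11, -0.074, 0, 0, 0, -1]]
```

Descend first without sideways motion, then go into contact slowly.

Request:
step_arm:
  targets:
    - [0.004,0,-0.04,0,0,0,-1]
    - [0.004,0,-0.077,0,0,0,-1]
    - [0.008,-0.009,-0.077,0,0,0,-1]
    - [0.013,-0.023,-0.077,0,0,0,-1]
    - [0.019,-0.036,-0.077,0,0,0,-1]
    - [0.026,-0.049,-0.077,0,0,0,-1]
    - [0.034,-0.062,-0.076,0,0,0,-1]
    - [0.043,-0.073,-0.076,0,0,0,-1]
    - [0.053,-0.084,-0.075,0,0,0,-1]
    - [0.064,-0.094,-0.075,0,0,0,-1]

```text
clock: 3.7
position: [0.4859, -0.0197, 0.1977]
tcp_rot: [-3.133, -0.002, 1.944]
wrist_force: [-4.7, 0.6, 2.5]
finger_gap: 0.0
```

```bash
python3 - <<'E'
from h import *
s=ctrl.get_state();print(s['wrist_force'])
im,d=ctrl.snapshot('side')
cv2.imwrite('pics/side2.png',cv2.resize(im[120:260,240:420],None,fx=4,fy=4))
E
python3 arc.py 231 288
```

```text
[-4.71821836  0.56971331  2.45882218]
now phi 231.08084381645943 r 0.07065174633568397 [ 0.48661493 -0.0199694   0.19767008]
[[0.015, -0.009, 0.001, 0, 0, 0, -1], [0.03, -0.018, 0.001, 0, 0, 0, -1], [0.046, -0.025, 0.002, 0, 0, 0, -1], [0.062, -0.031, 0.002, 0, 0, 0, -1], [0.079, -0.035, 0.003, 0, 0, 0, -1], [0.096, -0.037, 0.003, 0, 0, 0, -1], [0.114, -0.038, 0.004, 0, 0, 0, -1], [0.131, -0.036, 0.004, 0, 0, 0, -1], [0.148, -0.034, 0.005, 0, 0, 0, -1], [0.165, -0.029, 0.005, 0, 0, 0, -1]]
```

View pics/side2.png

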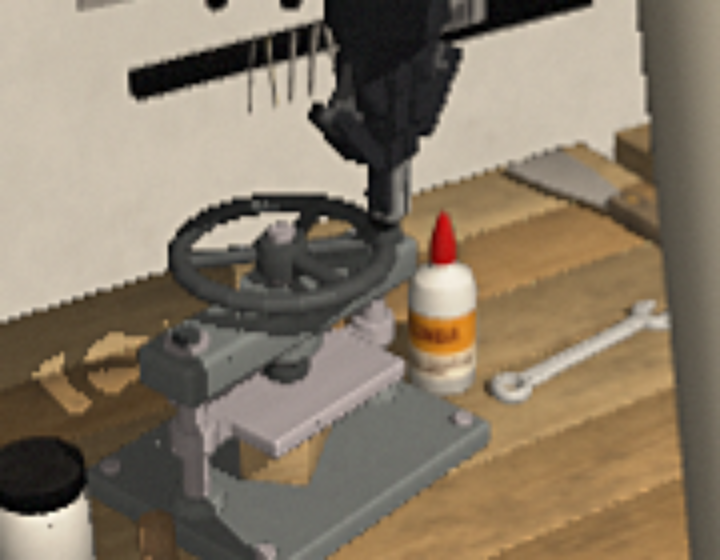

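The wheel has turned: the spokes have moved and the handle is now hidden behind the finger at (400,190). The force is about 5 N as expected, so I continue.

Request:
step_arm:
  targets:
    - [0.015,-0.009,0.001,0,0,0,-1]
    - [0.03,-0.018,0.001,0,0,0,-1]
    - [0.046,-0.025,0.002,0,0,0,-1]
    - [0.062,-0.031,0.002,0,0,0,-1]
    - [0.079,-0.035,0.003,0,0,0,-1]
    - [0.096,-0.037,0.003,0,0,0,-1]
    - [0.114,-0.038,0.004,0,0,0,-1]
    - [0.131,-0.036,0.004,0,0,0,-1]
    - [0.148,-0.034,0.005,0,0,0,-1]
    - [0.165,-0.029,0.005,0,0,0,-1]

```text
clock: 5.0
position: [0.5529, -0.0315, 0.1996]
tcp_rot: [-3.134, -0.002, 1.944]
wrist_force: [-3.6, -1.2, 0.3]
finger_gap: 0.0
```

```bash
python3 arc.py 287 344
```

```text
now phi 288.26153897005514 r 0.0700272326938953 [ 0.55294339 -0.03150038  0.19959118]
[[0.013, 0.005, 0.001, 0, 0, 0, -1], [0.028, 0.012, 0.001, 0, 0, 0, -1], [0.043, 0.021, 0.002, 0, 0, 0, -1], [0.057, 0.032, 0.002, 0, 0, 0, -1], [0.07, 0.044, 0.002, 0, 0, 0, -1], [0.082, 0.057, 0.003, 0, 0, 0, -1], [0.092, 0.071, 0.003, 0, 0, 0, -1], [0.101, 0.086, 0.004, 0, 0, 0, -1], [0.108, 0.102, 0.004, 0, 0, 0, -1], [0.113, 0.118, 0.005, 0, 0, 0, -1]]
```

Request:
step_arm:
  targets:
    - [0.013,0.005,0.001,0,0,0,-1]
    - [0.028,0.012,0.001,0,0,0,-1]
    - [0.043,0.021,0.002,0,0,0,-1]
    - [0.057,0.032,0.002,0,0,0,-1]
    - [0.07,0.044,0.002,0,0,0,-1]
    - [0.082,0.057,0.003,0,0,0,-1]
    - [0.092,0.071,0.003,0,0,0,-1]
    - [0.101,0.086,0.004,0,0,0,-1]
    - [0.108,0.102,0.004,0,0,0,-1]
    - [0.113,0.118,0.005,0,0,0,-1]

```text
clock: 6.25
position: [0.5992, 0.0163, 0.2018]
tcp_rot: [-3.136, -0.002, 1.944]
wrist_force: [1.2, -3.5, -1.3]
finger_gap: -0.0002
```

```bash
python3 - <<'E'
from h import *
im,d=ctrl.snapshot('side')
cv2.imwrite('pics/side3.png',cv2.resize(im[120:260,240:420],None,fx=4,fy=4))
E
python3 arc.py 343 400
```

```text
now phi 345.2650773386646 r 0.07072002156412444 [0.59939425 0.01701254 0.20176487]
[[0.001, 0.011, -0.0, 0, 0, 0, -1], [0.003, 0.028, 0.0, 0, 0, 0, -1], [0.004, 0.045, 0.001, 0, 0, 0, -1], [0.003, 0.063, 0.001, 0, 0, 0, -1], [0.001, 0.08, 0.002, 0, 0, 0, -1], [-0.004, 0.097, 0.002, 0, 0, 0, -1], [-0.01, 0.113, 0.003, 0, 0, 0, -1], [-0.017, 0.129, 0.003, 0, 0, 0, -1], [-0.026, 0.144, 0.004, 0, 0, 0, -1], [-0.037, 0.157, 0.004, 0, 0, 0, -1]]
```

View pics/side3.png

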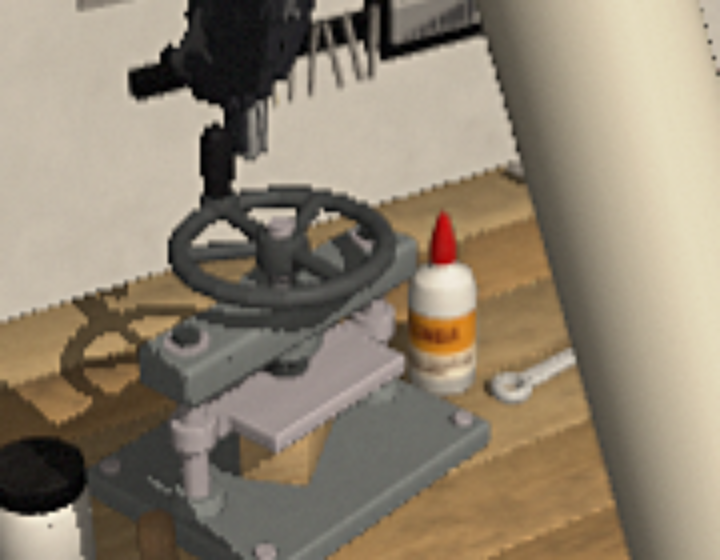

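The handle at (215,160) is on the far side, led by the fingers at (250,130). The block and bottle haven't moved.

Request:
step_arm:
  targets:
    - [0.001,0.011,0,0,0,0,-1]
    - [0.003,0.028,0,0,0,0,-1]
    - [0.004,0.045,0.001,0,0,0,-1]
    - [0.003,0.063,0.001,0,0,0,-1]
    - [0.001,0.08,0.002,0,0,0,-1]
    - [-0.004,0.097,0.002,0,0,0,-1]
    - [-0.01,0.113,0.003,0,0,0,-1]
    - [-0.017,0.129,0.003,0,0,0,-1]
    - [-0.026,0.144,0.004,0,0,0,-1]
    - [-0.037,0.157,0.004,0,0,0,-1]

```text
clock: 7.55
position: [0.5847, 0.0806, 0.2036]
tcp_rot: [-3.137, -0.002, 1.945]
wrist_force: [4.1, -2.0, 0.2]
finger_gap: 0.0002
```

```bash
python3 arc.py 400 456
```

```text
now phi 40.30430657699985 r 0.0704763764358619 [0.58474667 0.08058744 0.20360851]
[[-0.012, 0.011, -0.0, 0, 0, 0, -1], [-0.025, 0.022, 0.0, 0, 0, 0, -1], [-0.039, 0.032, 0.001, 0, 0, 0, -1], [-0.053, 0.041, 0.001, 0, 0, 0, -1], [-0.069, 0.048, 0.002, 0, 0, 0, -1], [-0.085, 0.054, 0.002, 0, 0, 0, -1], [-0.102, 0.058, 0.003, 0, 0, 0, -1], [-0.119, 0.06, 0.003, 0, 0, 0, -1], [-0.136, 0.061, 0.004, 0, 0, 0, -1], [-0.153, 0.06, 0.004, 0, 0, 0, -1]]
```

Request:
step_arm:
  targets:
    - [-0.012,0.011,0,0,0,0,-1]
    - [-0.025,0.022,0,0,0,0,-1]
    - [-0.039,0.032,0.001,0,0,0,-1]
    - [-0.053,0.041,0.001,0,0,0,-1]
    - [-0.069,0.048,0.002,0,0,0,-1]
    - [-0.085,0.054,0.002,0,0,0,-1]
    - [-0.102,0.058,0.003,0,0,0,-1]
    - [-0.119,0.06,0.003,0,0,0,-1]
    - [-0.136,0.061,0.004,0,0,0,-1]
    - [-0.153,0.06,0.004,0,0,0,-1]

```text
clock: 8.8
position: [0.5231, 0.1045, 0.2053]
tcp_rot: [-3.137, -0.002, 1.946]
wrist_force: [3.9, 0.2, 0.8]
finger_gap: 0.0001
```

```bash
python3 arc.py 456 512
```

```text
now phi 96.45610527265303 r 0.06998573918361714 [0.52313066 0.10454191 0.20532994]
[[-0.016, -0.002, 0.0, 0, 0, 0, -1], [-0.032, -0.007, 0.001, 0, 0, 0, -1], [-0.048, -0.013, 0.001, 0, 0, 0, -1], [-0.064, -0.02, 0.002, 0, 0, 0, -1], [-0.078, -0.029, 0.002, 0, 0, 0, -1], [-0.092, -0.039, 0.003, 0, 0, 0, -1], [-0.105, -0.051, 0.003, 0, 0, 0, -1], [-0.116, -0.063, 0.004, 0, 0, 0, -1], [-0.126, -0.077, 0.004, 0, 0, 0, -1], [-0.135, -0.092, 0.005, 0, 0, 0, -1]]
```

Request:
step_arm:
  targets:
    - [-0.016,-0.002,0,0,0,0,-1]
    - [-0.032,-0.007,0.001,0,0,0,-1]
    - [-0.048,-0.013,0.001,0,0,0,-1]
    - [-0.064,-0.02,0.002,0,0,0,-1]
    - [-0.078,-0.029,0.002,0,0,0,-1]
    - [-0.092,-0.039,0.003,0,0,0,-1]
    - [-0.105,-0.051,0.003,0,0,0,-1]
    - [-0.116,-0.063,0.004,0,0,0,-1]
    - [-0.126,-0.077,0.004,0,0,0,-1]
    - [-0.135,-0.092,0.005,0,0,0,-1]

```text
clock: 10.05
position: [0.4682, 0.0673, 0.207]
tcp_rot: [-3.136, -0.002, 1.945]
wrist_force: [-0.2, 3.5, -0.5]
finger_gap: 0.0
```

```bash
python3 - <<'E'
from h import *
im,d=ctrl.snapshot('side')
cv2.imwrite('pics/side4.png',cv2.resize(im[120:260,240:420],None,fx=4,fy=4))
E
python3 arc.py 512 558
```

```text
now phi 153.57958775691594 r 0.07091582051231539 [0.4674911  0.0665543  0.20698283]
[[-0.002, -0.009, 0.001, 0, 0, 0, -1], [-0.007, -0.022, 0.001, 0, 0, 0, -1], [-0.011, -0.036, 0.002, 0, 0, 0, -1], [-0.014, -0.05, 0.002, 0, 0, 0, -1], [-0.016, -0.064, 0.002, 0, 0, 0, -1], [-0.016, -0.078, 0.003, 0, 0, 0, -1], [-0.016, -0.092, 0.003, 0, 0, 0, -1], [-0.014, -0.106, 0.003, 0, 0, 0, -1], [-0.011, -0.119, 0.004, 0, 0, 0, -1], [-0.008, -0.133, 0.004, 0, 0, 0, -1]]
```

View pics/side4.png

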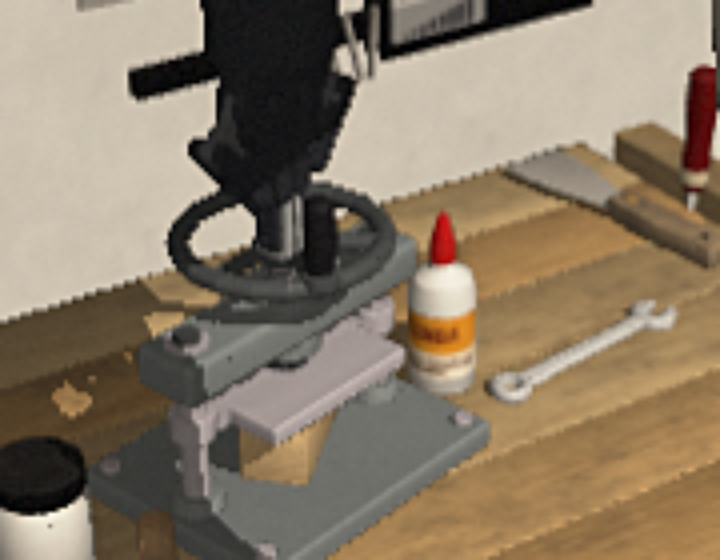

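The handle at (320,235) is led by the fingers at (280,230). I'll push to phi≈556, about 15° short, then measure the handle.

Request:
step_arm:
  targets:
    - [-0.002,-0.009,0.001,0,0,0,-1]
    - [-0.007,-0.022,0.001,0,0,0,-1]
    - [-0.011,-0.036,0.002,0,0,0,-1]
    - [-0.014,-0.05,0.002,0,0,0,-1]
    - [-0.016,-0.064,0.002,0,0,0,-1]
    - [-0.016,-0.078,0.003,0,0,0,-1]
    - [-0.016,-0.092,0.003,0,0,0,-1]
    - [-0.014,-0.106,0.003,0,0,0,-1]
    - [-0.011,-0.119,0.004,0,0,0,-1]
    - [-0.01,-0.126,0.004,0,0,0,-1]

```text
clock: 11.35
position: [0.4635, 0.0158, 0.2084]
tcp_rot: [-3.134, -0.002, 1.944]
wrist_force: [-2.1, 3.9, -0.8]
finger_gap: 0.0003
```

```bash
python3 - <<'E'
from h import *
im,d=ctrl.snapshot('side');np.save('side5.npy',d)
cv2.imwrite('pics/side5.png',cv2.resize(im[120:260,240:420],None,fx=4,fy=4))
W=cloud('side',d)
d0=np.load('side0.npy');W0=cloud('side',d0)
for w in(W0,W):
  for v in range(157,182,3): print(v,[tuple(w[v,u].round(3)) for u in range(326,342,2)])
  print()
E
python3 arc.py 556 568 4
```

```text
157 [(np.float64(0.841), np.float64(-0.202), np.float64(0.043)), (np.float64(0.837), np.float64(-0.207), np.float64(0.043)), (np.float64(0.848), np.float64(-0.221), np.float64(0.035)), (np.float64(0.845), np.float64(-0.228), np.float64(0.034)), (np.float64(0.839), np.float64(-0.232), np.float64(0.036)), (np.float64(0.842), np.float64(-0.241), np.float64(0.032)), (np.float64(0.84), np.float64(-0.248), np.float64(0.031)), (np.float64(0.84), np.float64(-0.256), np.float64(0.029))]
160 [(np.float64(0.84), np.float64(-0.201), np.float64(0.033)), (np.float64(0.84), np.float64(-0.208), np.float64(0.031)), (np.float64(0.846), np.float64(-0.22), np.float64(0.025)), (np.float64(0.84), np.float64(-0.224), np.float64(0.027)), (np.float64(0.842), np.float64(-0.234), np.float64(0.023)), (np.float64(0.843), np.float64(-0.242), np.float64(0.02)), (np.float64(0.836), np.float64(-0.245), np.float64(0.022)), (np.float64(0.839), np.float64(-0.255), np.float64(0.018))]
163 [(np.float64(0.842), np.float64(-0.202), np.float64(0.02)), (np.float64(0.836), np.float64(-0.206), np.float64(0.022)), (np.float64(0
[... 7083 characters left out ...]
.float64(0.49), np.float64(0.012), np.float64(0.183)), (np.float64(0.49), np.float64(0.007), np.float64(0.182)), (np.float64(0.479), np.float64(0.008), np.float64(0.187)), (np.float64(0.476), np.float64(0.004), np.float64(0.188)), (np.float64(0.472), np.float64(0.001), np.float64(0.188)), (np.float64(0.469), np.float64(-0.003), np.float64(0.189)), (np.float64(0.465), np.float64(-0.006), np.float64(0.19)), (np.float64(0.538), np.float64(-0.059), np.float64(0.139))]

now phi 196.0374788464517 r 0.07026061347750737 [0.46347385 0.01558938 0.20848202]
[[0.003, -0.008, 0.001, 0, 0, 0, -1], [0.007, -0.017, 0.001, 0, 0, 0, -1], [0.01, -0.025, 0.001, 0, 0, 0, -1], [0.014, -0.034, 0.001, 0, 0, 0, -1]]
```

View pics/side5.png

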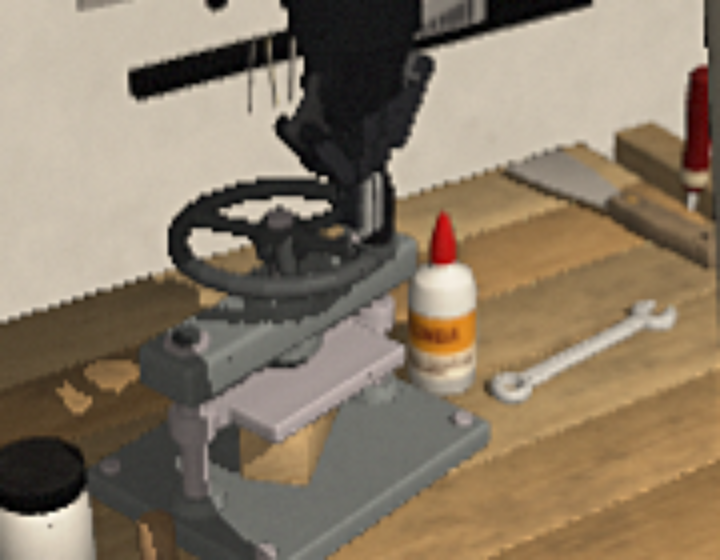

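Compared with its starting view, the handle is about 16 mm (roughly 15°) short. That agrees with the expected 22° lag, so I finish at phi≈570.5, then back off and lift.

Request:
step_arm:
  targets:
    - [0.003,-0.008,0.001,0,0,0,-1]
    - [0.007,-0.017,0.001,0,0,0,-1]
    - [0.011,-0.027,0.001,0,0,0,-1]
    - [0.015,-0.035,0.001,0,0,0,-1]
    - [0.018,-0.04,0.001,0,0,0,-1]
    - [0.018,-0.04,0.001,0,0,0,-1]

```text
clock: 12.15
position: [0.4708, -0.0008, 0.209]
tcp_rot: [-3.134, -0.001, 1.944]
wrist_force: [-1.1, 1.4, -0.3]
finger_gap: 0.0002
```

Request:
step_arm:
  targets:
    - [-0.01,0.02,0,0,0,0,-1]
    - [-0.025,0.05,0,0,0,0,-1]
    - [-0.04,0.06,0.08,0,0,0,-1]
    - [-0.05,0.06,0.2,0,0,0,-1]
    - [-0.08,0.0,0.3,0,0,0,-1]
    - [-0.15,-0.12,0.3,0,0,0,-1]
    - [-0.2,-0.25,0.3,0,0,0,-1]
    - [-0.22,-0.38,0.3,0,0,0,-1]
    - [-0.24,-0.5,0.3,0,0,0,-1]
    - [-0.25,-0.55,0.3,0,0,0,-1]

```text
clock: 13.4
position: [0.3703, -0.2222, 0.3293]
tcp_rot: [-3.135, -0.0, 1.942]
wrist_force: [1.4, 1.1, -1.0]
finger_gap: 0.0001
```

Run:
```python
from h import *
im,d=ctrl.snapshot('side');np.save('side6.npy',d)
cv2.imwrite('pics/side6.png',cv2.resize(im[120:260,240:420],None,fx=4,fy=4))
imt,dt=ctrl.snapshot('top');np.save('top6.npy',dt)
cv2.imwrite('pics/top6.png',cv2.resize(imt[140:260,220:440],None,fx=3.5,fy=3.5))
for n,off in(('top',(0,0)),('side',(.0,0))):
  for k in(0,6):
    W=cloud(n,np.load(f'{n}{k}.npy'));x,y,z=W[...,0],W[...,1],W[...,2]
    dz=0.012*(k==6)
    m=(x>.42)&(x<.64)&(y>-.06)&(y<.13)&(z>.2+dz)&(z<.245)
    P=W[m];h=np.median(P,0); r=m*0
    q=(x>.44)&(x<.62)&(y>-.06)&(y<.13)&(z>.162+dz)&(z<.178+dz)
    print(n,k,m.sum(),h.round(4),P.max(0)[2].round(4),'rim z',np.median(z[q]).round(4),'ang',np.degrees(np.arctan2(h[1]-.035,h[0]-.531))%360)
```

```text
top 0 59 [ 0.4923 -0.0181  0.2226] 0.2287 rim z 0.1714 ang 233.88414636013616
top 6 63 [ 0.4889 -0.015   0.2341] 0.2422 rim z 0.1834 ang 229.85991747053652
side 0 100 [ 0.487  -0.0138  0.2151] 0.228 rim z 0.1715 ang 227.9332692939233
side 6 99 [ 0.4828 -0.0117  0.2255] 0.2402 rim z 0.1833 ang 224.07580480967138
```

View pics/side6.png

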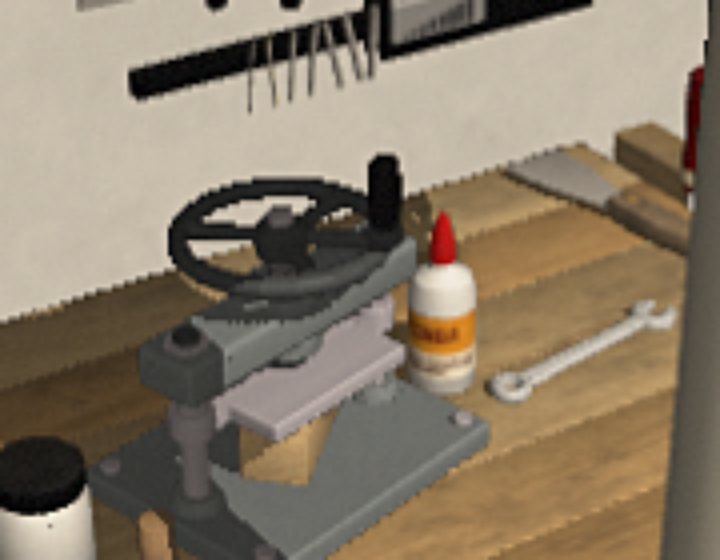

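View pics/top6.png

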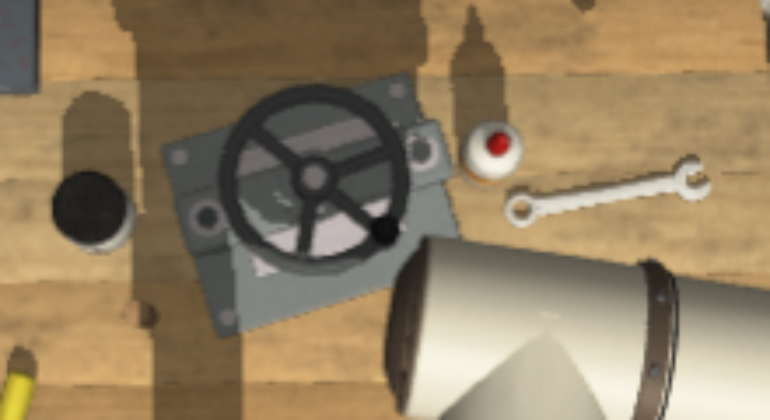

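Both views put the handle about 4° short of a full turn, with the rim up 12 mm. The block, bottle, jar, dowel and wrench all look in place, and the arm is clear. I'm handing in.

```bash
python3 -c "
from bench import ctrl
s=ctrl.get_state();print(s['clock'],s['wrist_force'],abs(s['qd']).max());print(ctrl.sign_off())"
```

```text
13.5 [ 0.01796499  0.93771558 -0.14008323] 0.04140365117332412
the job is handed in; nothing more can be done
None
```

I opened the press by pushing the handle once round anticlockwise with shut fingers, in small arcs, without gripping it. I then backed off, lifted clear and handed in at 13.5 s; sign-off gave no verdict.

- **Turn:** the top and side cameras both put the handle about 4° short of a full turn (the limit is about 15°), roughly 5 mm from its starting place. The rim rose about 12 mm, which matches one turn. I did not measure the platen separately.
- **Force:** the wrist readings taken at the end of each move were at most about 5.5 N, against the 30 N limit on the handle.
- **Surroundings:** in the last pictures the block, bottle, jar, dowel and wrench look to be where they started. I judged this by eye, without measuring them.
- **Disagreements:** the two cameras differ by about 6° on the handle's absolute bearing, because each sees a different side of it. They agree on the 4° shortfall. No check failed.

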